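# Put the desk set back in its holders

## Robot

A 7-joint arm with a two-finger parallel gripper is mounted at the origin on the work surface. World frame = base frame: x ahead of the robot, y to its left, z up, the work surface at z = 0. Lengths are in m, angles in rad, forces in N, time in s.
With the tool pointing down it reaches from about 0.35 to 0.9 m from the base axis. Payload 7.2 kg.
Tool frame: the origin (TCP) lies on the centre line of the jaws, within the pads' length; the fingertips stand 22 mm ahead of it and the grasp point (between the pads) lies 3 mm ahead of it (arm.tip_reach is the distance from the TCP to the fingertips, in m); x points along the fingers, z is the direction in which the jaws open and shut, and the axes are right-handed (so a half turn about x gives the same grasp; the last joint's range is limited). The gripper opens to 85 mm and grips with 20 to 120 N. Pads are 22 mm wide; open, the fingers measure 114 mm over their backs; the gripper's body (76 mm by 85 mm) begins 54 mm behind the grasp point. The pads swing forward as they close: fully open they stand 13 mm farther back than shut.
Start: joints at [-1.265, 0.411, -0.013, 1.596, 0.006, 1.134, -0.082], TCP at [0.228, 0.582, 0.253] pointing down, gripper open.
Joint ranges: [-2.95, 2.95], [-0.29, 1.99], [-1.47, 1.44], [0.14, 2.54], [-1.03, 4.17], [0.13, 1.85], [-2.86, 2.86]. Speed limits (rad/s): [2.39, 2.39, 3.01, 3.01, 3.14, 3.14, 3.14].

## Interface

Orientations are given as a rotation vector (axis times angle).
In Python, from rig import get_obs, optics, job, arm gives the robot as it stands. The module is installed in compiled form; this text tells all that it offers.
- The arm moves only by the tool send_rows, never from a script. Its argument "targets" is a list that holds one entry, the list of rows, each a list of 7 numbers: the finger opening in m, from 0 to 0.0854, then the shift along the tool's x, y, z in m, then the turn, a rotation vector about the tool's x, y, z in rad. In form: [[[jaw, tx, ty, tz, rx, ry, rz], ...]]. A call has 1 to 12 rows; each row is the pose to reach, as a shift and turn from the pose commanded when the call began, along the tool's axes at that moment; what a row does not reach only later rows make up. A row lasts 1/10 s, in which the tool goes at most 50 mm and 8.59 degrees, less where a joint would pass 70% of its speed; a pose out of reach is approached as far as the arm can. A call with a gripper value outside its range is refused whole. The fingers move at their own pace and stop on an object; "newtons" is the grip in N (left out, the last holds). Time passes only in rows, so rows that repeat a pose let the fingers close. It gives the time, the measured TCP pose, the force and the opening at its end, in the units of the state.
- get_obs(): the state, without advancing time (a new reading comes with each control period).
- optics.read_camera(name): name is "scene" or "top"; returns the picture (480x640x3 uint8, red, green, blue); there is no depth.
- optics.camera_model(name): a dict with "fx", "fy", "cx", "cy" (pixels), "dist" ([k1, k2, p1, p2, k3] as OpenCV has them; the pictures are not rectified), "R" (3x3) and "t" (3): a world point X has camera coordinates R X + t. Camera axes: x right, y down, z forward; pixel columns grow to the right and rows downward; lengths in m; the calibration is good to about 2 mm. A picture is of the moment at which its call begins. camera_model takes no time and is no camera call.
- job.sign_off(): hands the job in, once; it reports no verdict.
Trained networks look in the newest picture that a camera, given by its name, has taken for a name from the list of things; names that differ only in an ending like _2 or _b are one class to them, and where a whole thing is asked for, a point or a joint stands for the part that bears it (a point fixed in the world has none). Each returns a list of dicts, best first, with "score" (0 to 1); they miss things now and then, are a little off and sometimes report something else, mostly with a low value. They report only what shows in the picture. A call takes as long as a camera call. They do not tell look-alikes from the thing itself.
- optics.spot_in(thing, camera): "xyz" ([x, y, z] in m, in world coordinates, good to about 4 mm: the middle of the surface that is visible of it).
The state is a dict: "time": time; "joints": joint angles; "joint_velocities": joint speeds; "joint_torque": joint torques, N m; "eef_pos": TCP position; "ee_rot": TCP orientation; "contact_force": force on the tool from outside, world axes, zero at the start; "ft_torque": the same for the moment, N m; "opening": opening from 0.0 (shut) to 1.0 (fully open).
Only numpy, scipy, OpenCV 4.12 (cv2) and the standard library are available. Lean on these libraries where they do the work, as an engineer would, in place of code of your own. Each camera call takes 0.05 s, during which the arm holds its last target.

## Task

Tidy the office desk by putting each of the four desk things back where it belongs: the stapler lying lengthwise in the long tray, the tape roll over the post of its grey base, and each of the two stamps standing upright in the dish of its own colour. Everything should sit flat on the floor of its holder, not on a rim, and be let go.

Things in the scene. Friction and masses are not known exactly. Their poses are not given: they have to be found in the camera images.
- stapler_mid (a point): black and green desk stapler lying on its base on the desk, 110 mm long, 32 mm wide, 44 mm high (45 mm over a thin strip on top), about 200 g. Rigid, does not open. Its flanks are upright and flat, 30 to 32 mm apart, so it can be pinched across its width from above. Point: centre of its length and width, 22 mm above its underside; x along its length, y across, z up.
- tape_mid (a point): roll of amber adhesive tape lying flat on the desk, a rigid ring 56 mm in outer diameter, 25 mm high, with a 32 mm hole right through, about 60 g. Point: on its axis, half-way up (12.5 mm); z along the axis, yaw has no meaning.
- red_stamp_mid (a point): rubber hand stamp with a red plastic handle, standing upright on the desk, 70 mm tall, about 90 g: round light-wood foot 36 mm across and 14 mm high with a red band, thin neck, upright round handle 25 mm across from 24 mm to 70 mm height. Point: on its axis, half-way up (35 mm above its underside); z up the handle, yaw has no meaning.
- blue_stamp_mid (a point): rubber hand stamp with a blue plastic handle, standing upright on the desk, 70 mm tall, about 90 g: round light-wood foot 36 mm across and 14 mm high with a blue band, thin neck, upright round handle 25 mm across from 24 mm to 70 mm height. Point: on its axis, half-way up (35 mm above its underside); z up the handle, yaw has no meaning.
- stapler_tray: fixed long low tray for the stapler, black walls and green floor, 142 mm by 64 mm outside, walls 4 mm thick and 10 mm high, inside 134 mm by 56 mm, solid floor 4 mm above the desk. Origin: centre of its underside, on the desk; x along its length, y across, z up. The stapler may lie either way round.
- tape_spindle: fixed tape holder: grey round base 76 mm across and 6 mm high with an upright steel post in its centre, 16 mm across, its top 36 mm above the desk; the tape roll goes over the post and lies flat on the base. Origin: centre of its underside, on the desk; z up, yaw has no meaning.
- red_stand: fixed round stand for the stamp with the red handle: a shallow red dish 72 mm across with a dark floor, rim 11 mm high, inner width 58 mm, floor 5 mm above the desk. Origin: centre of its underside, on the desk; z up, yaw has no meaning.
- blue_stand: fixed round stand for the stamp with the blue handle: a shallow blue dish 72 mm across with a dark floor, rim 11 mm high, inner width 58 mm, floor 5 mm above the desk. Origin: centre of its underside, on the desk; z up, yaw has no meaning.
Things that resemble listed ones, but are neither listed nor needed, are in the scene too. What is meant by the part that bears tape_mid is not purple, turquoise or yellow, and is the larger of those in its own colour.

How it is judged:
By the outcome, as a careful person would: the job done as asked, in the order asked, and still so for the second after the job is handed in, with the robot touching nothing.
It also fails if it takes over 104 s, if anything falls off the work surface, if the arm or the gripper's body presses on something with over 40 N, if the wrist force passes 120 N, or if a joint passes its speed limit or range.

## Working session

There is one attempt and no reset: what is moved stays moved. The work goes in short steps, Python scripts to look and compute and a tool call to move; the robot and the scene stay as the last step left them, time stands still between calls to the robot, and variables do not carry over. Pictures are saved under pics/ and viewed, and the job is handed in when it is done.

Besides the shell and the picture viewer there is one more tool, called after ">>>" by a JSON object that holds its "fn" and its "kwargs", one argument or row to a line. send_rows: Moves the arm, as the interface text tells. Its arguments: {"type":"object","properties":{"targets":{"type":"array"},"newtons":{"type":"number"}},"required":["targets"]}

```bash
mkdir -p pics
python3 - <<'E'
from rig import get_obs, optics, job, arm
import cv2
o=get_obs();print({k:o[k] for k in("time","eef_pos","ee_rot","contact_force","opening")}, arm.tip_reach)
for c in("scene","top"):
    im=optics.read_camera(c);cv2.imwrite(f"pics/{c}0.png",im[:,:,::-1])
    m=optics.camera_model(c);print(c,m)
    for t in["stapler_mid","tape_mid","red_stamp_mid","blue_stamp_mid","stapler_tray","tape_spindle","red_stand","blue_stand"]:
        print(t,[(round(d["score"],2),[round(float(v),3) for v in d["xyz"]]) for d in optics.spot_in(t,c)])
E
```

```text
{'time': 0.0, 'eef_pos': array([0.22806431, 0.58139253, 0.25241877]), 'ee_rot': array([-0.93063224,  1.3645292 ,  0.9289334 ]), 'contact_force': array([ 0.32690889,  0.1074039 , -0.86304159]), 'opening': 0.998992707111204} 0.022
scene {'fx': 533.3397097710588, 'fy': 533.3397097710588, 'cx': 325.6669033905483, 'cy': 240.34281476622442, 'dist': array([0.01263349, 0.        , 0.        , 0.        , 0.        ]), 'R': array([[ 0.86866517,  0.49506816,  0.01812045],
       [ 0.31058695, -0.51574218, -0.79846462],
       [-0.38594893,  0.69922638, -0.60176897]]), 't': array([-0.40913487, -0.09606387,  1.1937748 ])}
stapler_mid [(0.78, [0.454, -0.07, 0.025])]
tape_mid [(0.85, [0.295, 0.323, 0.022]), (0.78, [0.469, -0.161, 0.013]), (0.66, [0.45, 0.086, 0.02]), (0.6, [0.387, 0.359, 0.018]), (0.56, [0.417, 0.176, 0.012])]
red_stamp_mid [(0.87, [0.454, -0.272, 0.033])]
blue_stamp_mid [(0.84, [0.62, -0.111, 0.039])]
stapler_tray [(0.57, [0.43, 0.27, -0.001]), (0.57, [0.455, -0.273, 0.034])]
tape_spindle []
red_stand [(0.59, [0.621, 0.257, 0.002])]
blue_stand [(0.72, [0.635, -0.297, 0.004]), (0.
[... 231 characters left out ...]
.94457619e-03, -9.99913958e-01, -1.29728990e-02],
       [-9.88316915e-01,  5.53835414e-05, -1.52412835e-01],
       [ 1.52400440e-01,  1.31177139e-02, -9.88231770e-01]]), 't': array([0.04257172, 0.44665749, 0.86541653])}
stapler_mid [(0.94, [0.456, -0.056, 0.043])]
tape_mid [(0.84, [0.291, 0.335, 0.021]), (0.83, [0.452, 0.096, 0.024]), (0.77, [0.464, -0.149, 0.021]), (0.68, [0.383, 0.365, 0.029]), (0.58, [0.418, 0.18, 0.02])]
red_stamp_mid [(0.9, [0.447, -0.256, 0.042])]
blue_stamp_mid [(0.52, [0.604, -0.099, 0.041])]
stapler_tray [(0.76, [0.426, 0.274, 0.005])]
tape_spindle [(0.77, [0.628, 0.054, 0.008])]
red_stand [(0.67, [0.623, 0.267, 0.005])]
blue_stand [(0.72, [0.637, -0.301, 0.005])]
```

View pics/scene0.png

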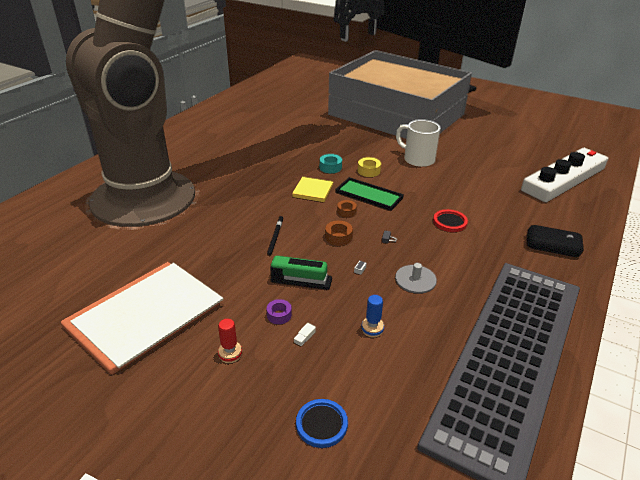

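View pics/top0.png

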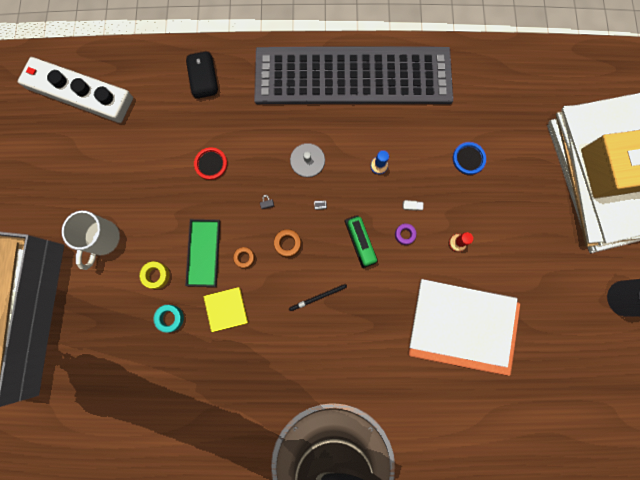

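Run:
```python
import cv2,numpy as np
t=cv2.imread("pics/top0.png");s=cv2.imread("pics/scene0.png")
def z(im,x,y,w,h,k): return cv2.resize(im[y:y+h,x:x+w],(400,300),interpolation=cv2.INTER_NEAREST)
a=np.vstack([np.hstack([z(t,180,210,80,80,1)[:, :],z(t,320,205,80,60,1)]),np.hstack([z(s,330,170,80,60,1),z(s,260,245,80,60,1)])])
cv2.imwrite("pics/zoom0.png",a)
a=np.vstack([np.hstack([z(t,430,220,60,45,1),z(t,350,140,60,45,1)]),np.hstack([z(s,200,315,60,45,1),z(t,280,135,60,45,1)])])
cv2.imwrite("pics/zoom1.png",a)
```

```text
(no output)
```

View pics/zoom0.png

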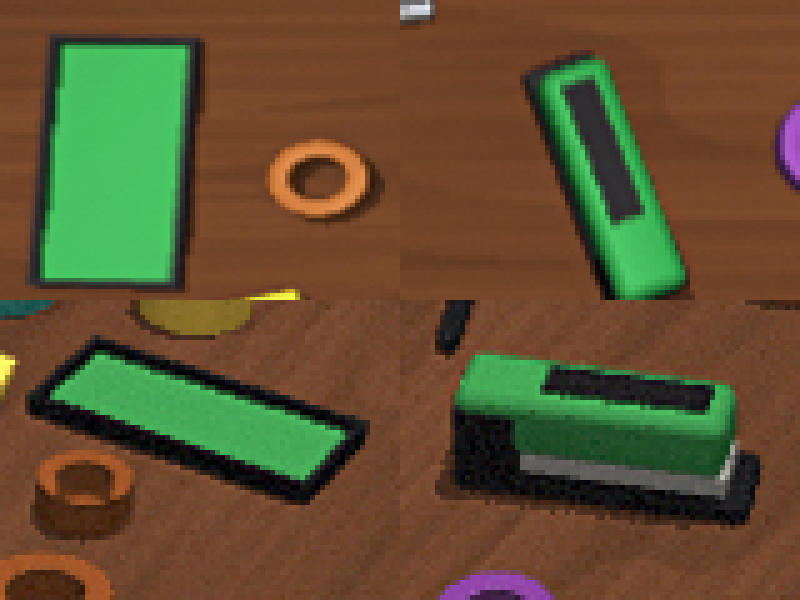

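View pics/zoom1.png

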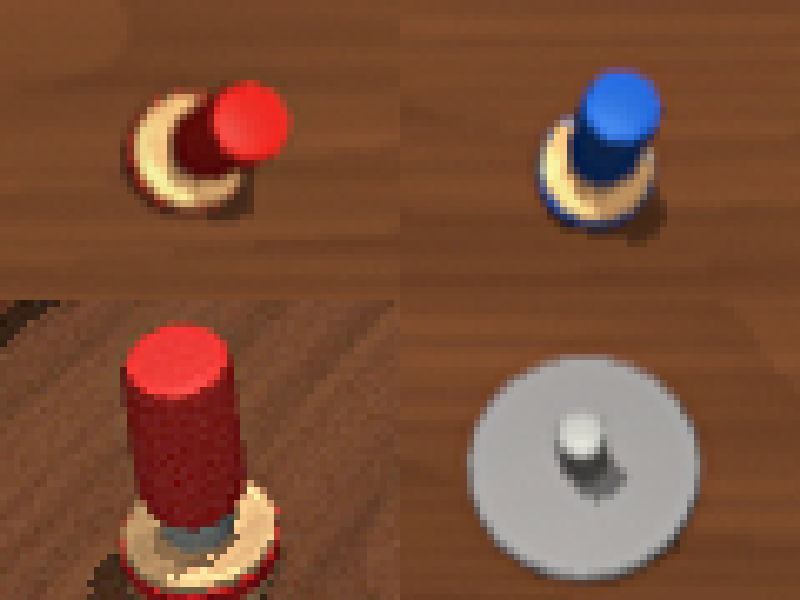

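```bash
cat > h.py <<'E'
import cv2,numpy as np
from scipy.optimize import minimize
from rig import get_obs, optics
def proj(c,P):
    m=optics.camera_model(c);K=np.array([[m["fx"],0,m["cx"]],[0,m["fy"],m["cy"]],[0,0,1.]])
    return cv2.projectPoints(np.asarray(P,float),cv2.Rodrigues(m["R"])[0],m["t"],K,np.asarray(m["dist"]))[0][:,0]
def cyl(r,z0,z1):
    a=np.linspace(0,2*np.pi,48,endpoint=False)
    return np.vstack([np.c_[r*np.cos(a),r*np.sin(a),0*a+z] for z in(z0,z1)])
def box(l,w,z0,z1):
    return np.array([[i*l/2,j*w/2,z] for i in(1,-1) for j in(1,-1) for z in(z0,z1)])
def place(M,p):
    x,y=p[:2];a=p[2] if len(p)>2 else 0
    c,s=np.cos(a),np.sin(a)
    return np.c_[x+c*M[:,0]-s*M[:,1],y+s*M[:,0]+c*M[:,1],M[:,2]]
def hull(c,M,p): return cv2.convexHull(proj(c,place(M,p)).astype(np.float32))[:,0]
def soft(h,box_,k=8):
    x0,y0,x1,y1=box_
    im=np.zeros(((y1-y0)*k,(x1-x0)*k),np.uint8)
    cv2.fillPoly(im,[np.round(((h-[x0,y0]+.5)*k-.5)*16).astype(np.int32)],255,shift=4)
    return cv2.resize(im,(x1-x0,y1-y0),interpolation=cv2.INTER_AREA)/255.
def blob(mask,c,xyz):
    "component of mask nearest projected xyz"
    u=proj(c,[xyz])[0]
    n,l,st,ce=cv2.connectedComponentsWithStats(mask.astype(np.uint8))
    best=min((i for i in range(1,n) if st[i,4]>25),key=lambda i:np.linalg.norm(ce[i]-u))
    m=(l==best).astype(np.uint8)
    cs,_=cv2.findContours(m,cv2.RETR_EXTERNAL,cv2.CHAIN_APPROX_NONE)
    o=np.zeros_like(m);cv2.fillConvexPoly(o,cv2.convexHull(np.vstack(cs)),1)
    return o
def fit(M,p0,masks):
    # masks: {cam: binary}
    def cost(p):
        e=0
        for c,m in masks.items():
            ys,xs=np.nonzero(m);b=(xs.min()-12,ys.min()-12,xs.max()+13,ys.max()+13)
            h=soft(hull(c,M,p),b);mm=m[b[1]:b[3],b[0]:b[2]]
            e+=np.abs(h-mm).sum()/mm.sum()
        return e
    p0=np.array(p0,float)
    sx=np.vstack([p0]+[p0+d for d in np.diag([.006,.006,.1][:len(p0)])])
    r=minimize(cost,p0,method="Nelder-Mead",options=dict(initial_simplex=sx,xatol=1e-5,fatol=1e-4))
    return r.x,r.fun
E
cat > loc.py <<'E'
from h import *
def run(tag,objs=None,log=True):
    R={}
    vis={}
    for c in("top","scene"):
        vis[c]=optics.read_camera(c)
    def ch(c): return [vis[c][:,:,i].astype(int) for i in range(3)]
    F={
    "green":lambda r,g,b:(g>r*1.25)&(g>b*1.15)&(g>40),
    "dark":lambda r,g,b:((r<g*1.25)&(r<200)),
    "red":lambda r,g,b:(r>80)&(g<r*.35)&(b<r*.4),
    "blue":lambda r,g,b:(b>60)&(r<b*.6),
    "grey":lambda r,g,b:(abs(r-g)<20)&(abs(r-b)<20)&(r>80),
    "amber":lambda r,g,b:(r>100)&(b<r*.36),
    }
    S={
    "stapler":("dark",box(.110,.032,0,.044),(.455,-.06,.4)),
    "tape":("amber",cyl(.028,0,.025),(.452,.093)),
    "red":("red",cyl(.0125,.024,.07),(.45,-.265)),
    "blue":("blue",cyl(.0125,.024,.07),(.61,-.105)),
    "tray":("dark",box(.142,.064,0,.010),(.428,.272,0.)),
    "spindle":("grey",cyl(.038,0,.006),(.628,.054)),
    "rstand":("red",cyl(.036,0,.011),(.622,.262)),
    "bstand":("blue",cyl(.036,0,.011),(.636,-.3)),
    }
    for k in objs or S:
        f,M,p0=S[k]
        res=[]
        ms={}
        for c in("top","scene"):
            if k=="tape" and c=="scene":pass
            ms[c]=blob(F[f](*ch(c)),c,[p0[0],p0[1],M[:,2].mean()])
        for sel in(("top",),("scene",),("top","scene")):
            p,e=fit(M,p0,{c:ms[c] for c in sel});res.append(p)
            print(k,sel,np.round(p,4),round(e,3))
        for c in ms:
            cs,_=cv2.findContours(ms[c],cv2.RETR_EXTERNAL,cv2.CHAIN_APPROX_NONE)
            cv2.drawContours(vis[c],cs,-1,(255,255,255),1)
            cv2.polylines(vis[c],[hull(c,M,p).round().astype(np.int32)],True,(255,0,255),1)
        R[k]=p
    t=vis["top"][130:350,130:510];s=vis["scene"][140:460,200:520]
    cv2.imwrite(f"pics/{tag}t.png",cv2.resize(t,None,fx=2,fy=2)[:,:,::-1]);cv2.imwrite(f"pics/{tag}s.png",cv2.resize(s,None,fx=1.8,fy=1.8)[:,:,::-1])
    return R
if __name__=="__main__":
    run("fit0")
E
python3 loc.py
```

```text
stapler ('top',) [ 0.452  -0.058   0.3378] 0.15
stapler ('scene',) [ 0.4526 -0.0578  0.375 ] 0.121
stapler ('top', 'scene') [ 0.4527 -0.0577  0.3383] 0.276Traceback (most recent call last):
  File "loc.py", line 45, in <module>
    run("fit0")
    ~~~^^^^^^^^
  File "loc.py", line 34, in run
    p,e=fit(M,p0,{c:ms[c] for c in sel});res.append(p)
        ~~~^^^^^^^^^^^^^^^^^^^^^^^^^^^^^
  File "h.py", line 42, in fit
    r=minimize(cost,p0,method="Nelder-Mead",options=dict(initial_simplex=sx,xatol=1e-5,fatol=1e-4))
    res = _minimize_neldermead(fun, x0, args, callback, bounds=bounds,
                               **options)
    fsim[k] = func(sim[k])
              ~~~~^^^^^^^^
    fx = function(np.copy(x), *(wrapper_args + args))
  File "h.py", line 38, in cost
    e+=np.abs(h-mm).sum()/mm.sum()
              ~^~~
ValueError: operands could not be broadcast together with shapes (473,664) (461,12)
```

Run:
```python
import cv2
t=cv2.imread("pics/top0.png")[:,:,::-1];s=cv2.imread("pics/scene0.png")[:,:,::-1]
print([tuple(map(int,t[243,u])) for u in range(268,308,2)])
print([tuple(map(int,s[v,338])) for v in range(216,250,2)])
print([tuple(map(int,s[232,u])) for u in range(318,360,2)])
```

```text
[(114, 70, 40), (112, 68, 40), (108, 65, 39), (199, 118, 56), (212, 129, 67), (213, 131, 66), (55, 29, 13), (74, 45, 26), (113, 68, 39), (111, 67, 38), (111, 66, 38), (109, 66, 37), (109, 66, 38), (102, 62, 35), (218, 134, 72), (209, 126, 65), (113, 61, 23), (68, 42, 24), (110, 66, 38), (109, 66, 38)]
[(81, 46, 32), (110, 69, 45), (139, 76, 41), (164, 88, 44), (62, 30, 11), (78, 44, 22), (76, 41, 13), (75, 45, 25), (80, 41, 19), (167, 87, 42), (111, 64, 28), (80, 48, 27), (82, 50, 30), (75, 40, 14), (76, 40, 19), (70, 47, 30), (109, 69, 42)]
[(119, 77, 53), (113, 70, 47), (114, 75, 51), (115, 71, 41), (53, 33, 15), (152, 82, 38), (169, 92, 43), (87, 48, 22), (90, 50, 29), (79, 38, 7), (80, 41, 19), (83, 50, 28), (72, 34, 13), (86, 42, 16), (92, 53, 25), (168, 91, 43), (157, 84, 38), (69, 38, 16), (104, 66, 43), (99, 62, 37), (111, 69, 45)]
```

```bash
sed -i 's/"amber":.*/"amber":lambda r,g,b:(r>135)\&(b<r*.36)\&(g>r*.45),/; s/cyl(.028,0,.025)/cyl(.028,.0249,.025)/' loc.py; python3 loc.py
```

```text
stapler ('top',) [ 0.4523 -0.0579  0.3397] 0.158
stapler ('scene',) [ 0.4534 -0.0571  0.3642] 0.122
stapler ('top', 'scene') [ 0.4531 -0.0574  0.3412] 0.284
tape ('top',) [0.4479 0.0945] 0.042
tape ('scene',) [0.4467 0.0943] 0.152
tape ('top', 'scene') [0.4471 0.0945] 0.207
red ('top',) [ 0.45   -0.2631] 0.224
red ('scene',) [ 0.4467 -0.2609] 0.145
red ('top', 'scene') [ 0.4497 -0.264 ] 0.381
blue ('top',) [ 0.6175 -0.1005] 0.295
blue ('scene',) [ 0.6166 -0.0998] 0.136
blue ('top', 'scene') [ 0.6168 -0.1005] 0.436
tray ('top',) [ 0.4282  0.2735 -0.0194] 0.034
tray ('scene',) [ 0.4277  0.2738 -0.0247] 0.042
tray ('top', 'scene') [ 0.4281  0.2736 -0.0209] 0.077
spindle ('top',) [0.6319 0.0535] 0.04
spindle ('scene',) [0.6301 0.0572] 0.09
spindle ('top', 'scene') [0.631  0.0539] 0.157
rstand ('top',) [0.625  0.2648] 0.037
rstand ('scene',) [0.624  0.2652] 0.055
rstand ('top', 'scene') [0.6248 0.2651] 0.098
bstand ('top',) [ 0.636 -0.299] 0.043
bstand ('scene',) [ 0.6344 -0.2984] 0.038
bstand ('top', 'scene') [ 0.6351 -0.2988] 0.1
```

View pics/fit0t.png

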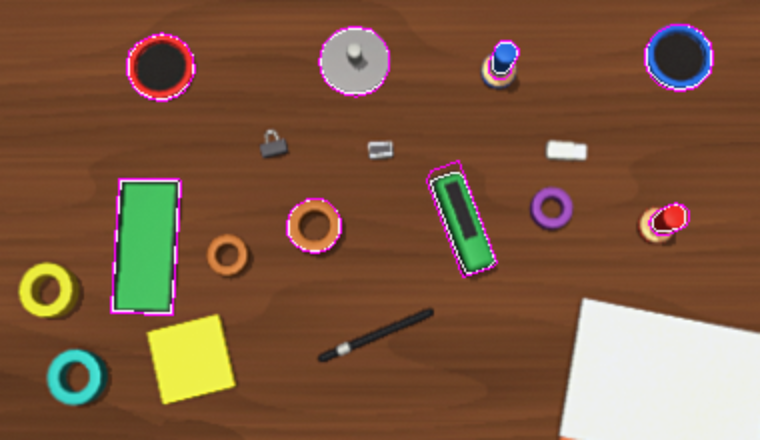

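View pics/fit0s.png

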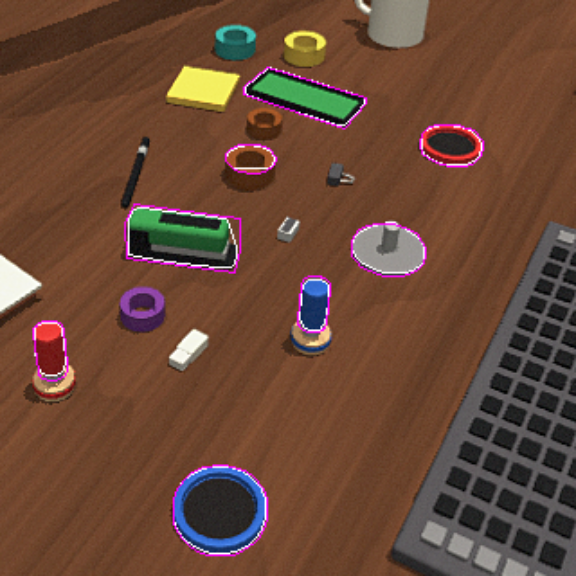

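```bash
cat > mv.py <<'E'
import sys,numpy as np
from scipy.spatial.transform import Rotation as Ro
from rig import get_obs
# mv.py x y z [jawyaw]  -> shift, turn; tool straight down
o=get_obs();p=np.array(o["eef_pos"]);R=Ro.from_rotvec(o["ee_rot"])
A=R.as_matrix();cy=np.arctan2(A[1,2],A[0,2])
print("t",round(o["time"],2),"p",p.round(4),"down",A[:,0].round(3),"jawyaw",cy.round(3),"q",np.round(o["joints"],2),"F",np.round(o["contact_force"],1),"open",round(o["opening"]*85.4,1))
a=list(map(float,sys.argv[1:]))
if len(a)>=3:
    yaw=a[3] if len(a)>3 else cy
    yaw=cy+(yaw-cy+np.pi/2)%np.pi-np.pi/2
    X=np.array([0,0,-1.]);Z=np.array([np.cos(yaw),np.sin(yaw),0]);T=np.c_[X,np.cross(Z,X),Z]
    d=A.T@(np.array(a[:3])-p);w=(R.inv()*Ro.from_matrix(T)).as_rotvec()
    print("shift",d.round(4),"turn",w.round(4),"rows",int(np.ceil(max(np.linalg.norm(d)/.05,np.linalg.norm(w)/.15))),"dyaw",round(yaw-cy,3))
E
python3 mv.py .4525 -.058 .15 1.916
```

```text
t 1.1 p [0.2283 0.5818 0.2533] down [ 0.  0. -1.] jawyaw 1.197 q [-1.27  0.41 -0.01  1.6   0.01  1.13 -0.08] F [ 0.1 -0.8 -0. ] open 85.4
shift [ 0.1033 -0.4424 -0.5138] turn [-7.191e-01  1.000e-04  0.000e+00] rows 14 dyaw 0.719
```

>>> {"fn": "send_rows", "kwargs": {
  "targets": [
    [[0.085, 0.06, -0.44, -0.51, -0.72, 0, 0], [0.085, 0.06, -0.44, -0.51, -0.72, 0, 0], [0.085, 0.06, -0.44, -0.51, -0.72, 0, 0], [0.085, 0.06, -0.44, -0.51, -0.72, 0, 0], [0.085, 0.06, -0.44, -0.51, -0.72, 0, 0], [0.085, 0.06, -0.44, -0.51, -0.72, 0, 0], [0.085, 0.06, -0.44, -0.51, -0.72, 0, 0], [0.085, 0.06, -0.44, -0.51, -0.72, 0, 0], [0.085, 0.06, -0.44, -0.51, -0.72, 0, 0], [0.085, 0.06, -0.44, -0.51, -0.72, 0, 0], [0.085, 0.06, -0.44, -0.51, -0.72, 0, 0], [0.085, 0.06, -0.44, -0.51, -0.72, 0, 0]]
  ],
  "newtons": 40
}}

```text
time: 2.3
eef_pos: [0.4265, 0.0173, 0.2005]
ee_rot: [-1.46, 1.024, 1.459]
contact_force: [0.1, 1.1, -0.5]
opening: 0.993
```

```bash
python3 mv.py .4525 -.058 .1 1.916
```

```text
t 2.3 p [0.4265 0.0173 0.2005] down [ 0.001  0.001 -1.   ] jawyaw 1.917 q [-0.39  0.13  0.26  2.13 -0.04  0.89  1.81] F [ 0.1  1.1 -0.5] open 84.8
shift [ 0.1005  0.0013 -0.0796] turn [ 0.0013 -0.      0.0015] rows 3 dyaw -0.001
```

>>> {"fn": "send_rows", "kwargs": {
  "targets": [
    [[0.085, 0.0, 0, -0.07, 0, 0, 0], [0.085, 0.0, 0, -0.07, 0, 0, 0], [0.085, 0.0, 0, -0.07, 0, 0, 0], [0.085, 0.0, 0, -0.07, 0, 0, 0], [0.085, 0.0, 0, -0.07, 0, 0, 0]]
  ]
}}

```text
time: 2.8
eef_pos: [0.4495, -0.0454, 0.2001]
ee_rot: [-1.46, 1.024, 1.461]
contact_force: [-0.4, 0.4, -0.3]
opening: 0.995
```

```bash
python3 mv.py .4525 -.058 .034 1.916
```

```text
t 2.8 p [ 0.4495 -0.0454  0.2001] down [-0.     0.001 -1.   ] jawyaw 1.919 q [-0.28  0.17  0.31  2.08 -0.07  0.9   1.99] F [-0.4  0.4 -0.3] open 85.0
shift [ 0.1661  0.0015 -0.013 ] turn [ 0.0028  0.0006 -0.    ] rows 4 dyaw -0.003
```

>>> {"fn": "send_rows", "kwargs": {
  "targets": [
    [[0.085, 0.03, 0.0015, -0.013, 0, 0, 0], [0.085, 0.06, 0.0015, -0.013, 0, 0, 0], [0.085, 0.09, 0.0015, -0.013, 0, 0, 0], [0.085, 0.12, 0.0015, -0.013, 0, 0, 0], [0.085, 0.14, 0.0015, -0.013, 0, 0, 0], [0.085, 0.155, 0.0015, -0.013, 0, 0, 0], [0.085, 0.166, 0.0015, -0.013, 0, 0, 0], [0.085, 0.166, 0.0015, -0.013, 0, 0, 0], [0.085, 0.166, 0.0015, -0.013, 0, 0, 0], [0.085, 0.166, 0.0015, -0.013, 0, 0, 0]]
  ]
}}

```text
time: 3.8
eef_pos: [0.4534, -0.0592, 0.0349]
ee_rot: [-1.46, 1.024, 1.459]
contact_force: [0.5, -0.2, 0.3]
opening: 0.993
```

```bash
python3 mv.py .4525 -.058 .034 1.916;python3 - <<'E'
from rig import optics
import cv2
im=optics.read_camera("scene")[200:320,230:390,::-1]
cv2.imwrite("pics/g1.png",cv2.resize(im,None,fx=4,fy=4))
E
```

```text
t 3.8 p [ 0.4534 -0.0592  0.0349] down [ 0.001  0.    -1.   ] jawyaw 1.917 q [-0.17  0.47  0.24  2.19 -0.23  0.5   2.16] F [ 0.5 -0.2  0.3] open 84.8
shift [0.0009 0.0004 0.0014] turn [ 0.0014 -0.0003  0.0014] rows 1 dyaw -0.001
```

View pics/g1.png

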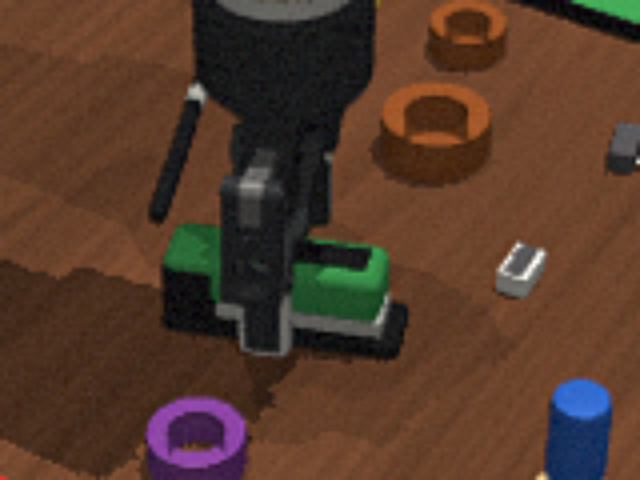

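The scene crop shows the fingers straddling the stapler near mid-length. I close on it and lift slightly.

>>> {"fn": "send_rows", "kwargs": {
  "targets": [
    [[0.02, 0, 0, 0, 0, 0, 0], [0.02, 0, 0, 0, 0, 0, 0], [0.02, 0, 0, 0, 0, 0, 0], [0.02, 0, 0, 0, 0, 0, 0], [0.02, 0, 0, 0, 0, 0, 0], [0.02, 0, 0, 0, 0, 0, 0], [0.02, 0, 0, 0, 0, 0, 0], [0.02, 0, 0, 0, 0, 0, 0]]
  ],
  "newtons": 50
}}

```text
time: 4.65
eef_pos: [0.453, -0.0594, 0.0344]
ee_rot: [-1.46, 1.025, 1.459]
contact_force: [-1.1, 0.6, 6.1]
opening: 0.342
```

>>> {"fn": "send_rows", "kwargs": {
  "targets": [
    [[0.02, -0.02, 0, 0, 0, 0, 0], [0.02, -0.05, 0, 0, 0, 0, 0], [0.02, -0.08, 0, 0, 0, 0, 0], [0.02, -0.12, 0, 0, 0, 0, 0], [0.02, -0.12, 0, 0, 0, 0, 0], [0.02, -0.12, 0, 0, 0, 0, 0]]
  ]
}}

```text
time: 5.25
eef_pos: [0.453, -0.0592, 0.1544]
ee_rot: [-1.46, 1.024, 1.459]
contact_force: [0.4, 0.9, -3.1]
opening: 0.343
```

```bash
python3 mv.py .428 .2735 .15 1.55;python3 - <<'E'
from rig import optics
import cv2,numpy as np
im=optics.read_camera("scene")[160:320,210:400,::-1];t=optics.read_camera("top")[160:320,280:470,::-1]
cv2.imwrite("pics/g2.png",np.hstack([cv2.resize(im,None,fx=2.1,fy=2.1),cv2.resize(t,None,fx=2.1,fy=2.1)]))
E
```

```text
t 5.25 p [ 0.453  -0.0592  0.1544] down [ 0.002  0.    -1.   ] jawyaw 1.917 q [-0.25  0.25  0.33  2.12 -0.11  0.79  2.06] F [ 0.4  0.9 -3.1] open 29.3
shift [ 0.0045 -0.0895  0.3214] turn [3.674e-01 2.000e-04 1.600e-03] rows 7 dyaw -0.367
```

View pics/g2.png

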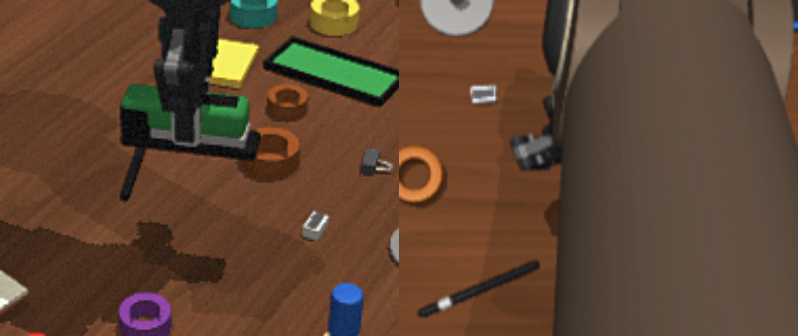

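>>> {"fn": "send_rows", "kwargs": {
  "targets": [
    [[0.02, 0.0, -0.09, 0.32, 0.367, 0, 0], [0.02, 0.0, -0.09, 0.32, 0.367, 0, 0], [0.02, 0.0, -0.09, 0.32, 0.367, 0, 0], [0.02, 0.0, -0.09, 0.32, 0.367, 0, 0], [0.02, 0.0, -0.09, 0.32, 0.367, 0, 0], [0.02, 0.0, -0.09, 0.32, 0.367, 0, 0], [0.02, 0.0, -0.09, 0.32, 0.367, 0, 0], [0.02, 0.0, -0.09, 0.32, 0.367, 0, 0], [0.02, 0.0, -0.09, 0.32, 0.367, 0, 0], [0.02, 0.0, -0.09, 0.32, 0.367, 0, 0], [0.02, 0.0, -0.09, 0.32, 0.367, 0, 0], [0.02, 0.0, -0.09, 0.32, 0.367, 0, 0]]
  ]
}}

```text
time: 6.55
eef_pos: [0.4292, 0.2708, 0.154]
ee_rot: [-1.192, 1.22, 1.192]
contact_force: [-0.3, -0.8, -2.2]
opening: 0.349
```

```bash
python3 mv.py .428 .2735 .06 1.55
```

```text
t 6.55 p [0.4292 0.2708 0.154 ] down [-0. -0. -1.] jawyaw 1.548 q [-0.85  0.33  0.24  2.   -0.1   0.82  0.99] F [-0.3 -0.8 -2.2] open 29.8
shift [0.094  0.0012 0.0027] turn [-0.0023 -0.0004 -0.0002] rows 2 dyaw 0.002
```

>>> {"fn": "send_rows", "kwargs": {
  "targets": [
    [[0.02, 0.0, 0.001, 0.003, 0, 0, 0], [0.02, 0.03, 0.001, 0.003, 0, 0, 0], [0.02, 0.06, 0.001, 0.003, 0, 0, 0], [0.02, 0.085, 0.001, 0.003, 0, 0, 0], [0.02, 0.1, 0.001, 0.003, 0, 0, 0], [0.02, 0.108, 0.001, 0.003, 0, 0, 0], [0.02, 0.112, 0.001, 0.003, 0, 0, 0], [0.02, 0.115, 0.001, 0.003, 0, 0, 0], [0.02, 0.115, 0.001, 0.003, 0, 0, 0], [0.02, 0.115, 0.001, 0.003, 0, 0, 0]]
  ]
}}

```text
time: 7.55
eef_pos: [0.4283, 0.2755, 0.0398]
ee_rot: [-1.194, 1.218, 1.194]
contact_force: [0.3, -0.0, -2.0]
opening: 0.346
```

```bash
python3 mv.py .428 .2735 .0384 1.55;python3 - <<'E'
from rig import optics
import cv2,numpy as np
im=optics.read_camera("scene")[120:240,290:450,::-1];t=optics.read_camera("top")[190:310,130:290,::-1]
cv2.imwrite("pics/g3.png",np.hstack([cv2.resize(im,None,fx=2.5,fy=2.5),cv2.resize(t,None,fx=2.5,fy=2.5)]))
E
```

```text
t 7.55 p [0.4283 0.2755 0.0398] down [ 0.001  0.001 -1.   ] jawyaw 1.55 q [-0.81  0.52  0.18  2.07 -0.17  0.57  1.04] F [ 0.3 -0.  -2. ] open 29.6
shift [ 0.0014  0.0003 -0.002 ] turn [-0.      0.0008  0.0009] rows 1 dyaw 0.0
```

View pics/g3.png

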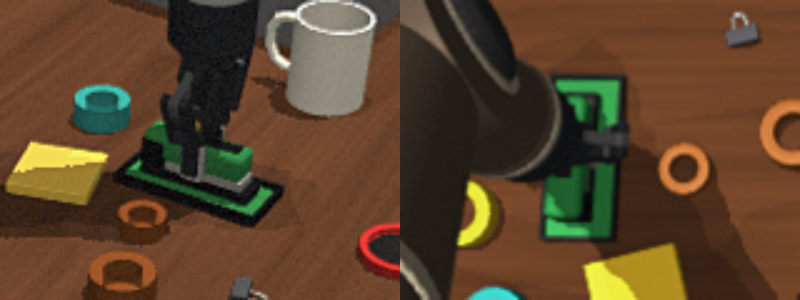

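>>> {"fn": "send_rows", "kwargs": {
  "targets": [
    [[0.02, 0.001, 0, -0.001, 0, 0, 0], [0.02, 0.002, 0, -0.001, 0, 0, 0], [0.045, 0.002, 0, -0.001, 0, 0, 0], [0.06, 0.002, 0, -0.001, 0, 0, 0], [0.06, 0.002, 0, -0.001, 0, 0, 0], [0.06, 0.002, 0, -0.001, 0, 0, 0], [0.06, -0.03, 0, -0.001, 0, 0, 0], [0.06, -0.07, 0, -0.001, 0, 0, 0], [0.085, -0.11, 0, -0.001, 0, 0, 0], [0.085, -0.11, 0, -0.001, 0, 0, 0]]
  ]
}}

```text
time: 8.65
eef_pos: [0.4304, 0.2757, 0.1539]
ee_rot: [-1.193, 1.21, 1.192]
contact_force: [-0.0, -0.3, -0.5]
opening: 0.989
```

```bash
python3 mv.py .447 .0945 .13 1.7
```

```text
t 8.65 p [0.4304 0.2757 0.1539] down [ 0.006  0.005 -1.   ] jawyaw 1.55 q [-0.86  0.33  0.24  2.   -0.11  0.82  0.99] F [-0.  -0.3 -0.5] open 84.4
shift [ 0.023  -0.0202 -0.181 ] turn [-0.1503  0.0051  0.0067] rows 4 dyaw 0.15
```

```bash
python3 mv.py .447 .0945 .13 0.9
```

```text
t 8.65 p [0.4304 0.2757 0.1539] down [ 0.006  0.005 -1.   ] jawyaw 1.55 q [-0.86  0.33  0.24  2.   -0.11  0.82  0.99] F [-0.  -0.3 -0.5] open 84.4
shift [ 0.023  -0.0202 -0.181 ] turn [0.6497 0.0075 0.0043] rows 5 dyaw -0.65
```

>>> {"fn": "send_rows", "kwargs": {
  "targets": [
    [[0.085, 0.0, -0.02, -0.181, 0.65, 0, 0], [0.085, 0.02, -0.02, -0.181, 0.65, 0, 0], [0.085, 0.02, -0.02, -0.181, 0.65, 0, 0], [0.085, 0.02, -0.02, -0.181, 0.65, 0, 0], [0.085, 0.02, -0.02, -0.181, 0.65, 0, 0], [0.085, 0.02, -0.02, -0.181, 0.65, 0, 0], [0.085, 0.02, -0.02, -0.181, 0.65, 0, 0], [0.085, 0.02, -0.02, -0.181, 0.65, 0, 0], [0.085, 0.02, -0.02, -0.181, 0.65, 0, 0], [0.085, 0.02, -0.02, -0.181, 0.65, 0, 0]]
  ]
}}

```text
time: 9.65
eef_pos: [0.4441, 0.0933, 0.1292]
ee_rot: [-0.704, 1.454, 0.704]
contact_force: [0.3, -0.1, -0.3]
opening: 0.996
```

```bash
python3 mv.py .447 .0945 .03 0.9
```

```text
t 9.65 p [0.4441 0.0933 0.1292] down [ 0.  0. -1.] jawyaw 0.902 q [-0.68  0.3   0.44  2.15 -0.19  0.73  0.79] F [ 0.3 -0.1 -0.3] open 85.1
shift [ 0.0992 -0.0015  0.0027] turn [ 0.0015  0.0001 -0.    ] rows 2 dyaw -0.002
```

>>> {"fn": "send_rows", "kwargs": {
  "targets": [
    [[0.085, 0.02, -0.001, 0.003, 0, 0, 0], [0.085, 0.05, -0.001, 0.003, 0, 0, 0], [0.085, 0.08, -0.001, 0.003, 0, 0, 0], [0.085, 0.099, -0.001, 0.003, 0, 0, 0], [0.085, 0.099, -0.001, 0.003, 0, 0, 0], [0.085, 0.099, -0.001, 0.003, 0, 0, 0], [0.085, 0.099, -0.001, 0.003, 0, 0, 0]]
  ]
}}

```text
time: 10.35
eef_pos: [0.4475, 0.0947, 0.0312]
ee_rot: [-0.702, 1.452, 0.702]
contact_force: [1.2, -0.7, -0.4]
opening: 0.99
```

>>> {"fn": "send_rows", "kwargs": {
  "targets": [
    [[0.045, 0, 0, 0, 0, 0, 0], [0.045, 0, 0, 0, 0, 0, 0], [0.045, 0, 0, 0, 0, 0, 0], [0.045, 0, 0, 0, 0, 0, 0], [0.045, 0, 0, 0, 0, 0, 0], [0.045, 0, 0, 0, 0, 0, 0]]
  ],
  "newtons": 35
}}

```text
time: 10.95
eef_pos: [0.4473, 0.0948, 0.0314]
ee_rot: [-0.702, 1.452, 0.703]
contact_force: [-3.0, -1.2, 13.2]
opening: 0.638
```

>>> {"fn": "send_rows", "kwargs": {
  "targets": [
    [[0.045, -0.02, 0, 0, 0, 0, 0], [0.045, -0.06, 0, 0, 0, 0, 0], [0.045, -0.09, 0, 0, 0, 0, 0], [0.045, -0.09, 0, 0, 0, 0, 0], [0.045, -0.09, 0, 0, 0, 0, 0]]
  ]
}}

```text
time: 11.45
eef_pos: [0.4471, 0.095, 0.1209]
ee_rot: [-0.702, 1.452, 0.703]
contact_force: [0.8, -0.5, -0.4]
opening: 0.636
```

```bash
python3 mv.py .631 .054 .12 0.9;python3 - <<'E'
from rig import optics
import cv2,numpy as np
im=optics.read_camera("scene")[120:280,270:470,::-1];t=optics.read_camera("top")[150:310,170:370,::-1]
cv2.imwrite("pics/g4.png",np.hstack([cv2.resize(im,None,fx=2,fy=2),cv2.resize(t,None,fx=2,fy=2)]))
E
```

```text
t 11.45 p [0.4471 0.095  0.1209] down [ 0.002  0.001 -1.   ] jawyaw 0.901 q [-0.69  0.32  0.45  2.15 -0.21  0.71  0.8 ] F [ 0.8 -0.5 -0.4] open 54.3
shift [ 0.0011 -0.1696  0.0821] turn [0.0006 0.0022 0.0005] rows 4 dyaw -0.001
```

View pics/g4.png

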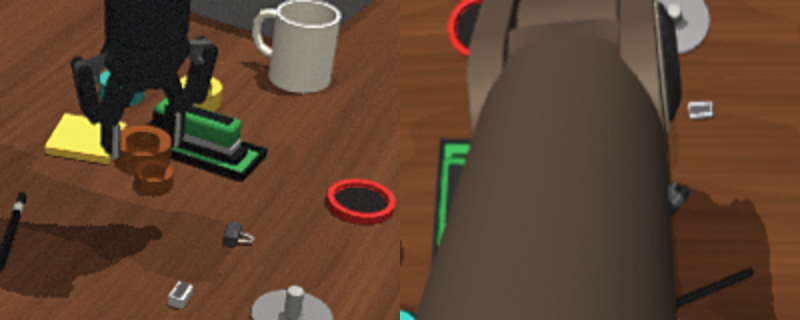

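>>> {"fn": "send_rows", "kwargs": {
  "targets": [
    [[0.045, 0, -0.17, 0.082, 0, 0, 0], [0.045, 0, -0.17, 0.082, 0, 0, 0], [0.045, 0, -0.17, 0.082, 0, 0, 0], [0.045, 0, -0.17, 0.082, 0, 0, 0], [0.045, 0, -0.17, 0.082, 0, 0, 0], [0.045, 0, -0.17, 0.082, 0, 0, 0], [0.045, 0, -0.17, 0.082, 0, 0, 0], [0.045, 0, -0.17, 0.082, 0, 0, 0], [0.045, 0, -0.17, 0.082, 0, 0, 0]]
  ]
}}

```text
time: 12.45
eef_pos: [0.6302, 0.0537, 0.1203]
ee_rot: [-0.703, 1.454, 0.704]
contact_force: [0.1, -0.8, -0.3]
opening: 0.639
```

```bash
python3 mv.py .631 .054 .0385 0.9;python3 - <<'E'
from rig import optics
import cv2,numpy as np
im=optics.read_camera("scene")[180:340,320:520,::-1];t=optics.read_camera("top")[90:250,210:410,::-1]
cv2.imwrite("pics/g5.png",np.hstack([cv2.resize(im,None,fx=2,fy=2),cv2.resize(t,None,fx=2,fy=2)]))
E
```

```text
t 12.45 p [0.6302 0.0537 0.1203] down [-0.     0.001 -1.   ] jawyaw 0.901 q [-0.46  0.59  0.43  1.73 -0.3   0.89  1.  ] F [ 0.1 -0.8 -0.3] open 54.6
shift [ 0.0818 -0.0005  0.0007] turn [ 0.0008  0.0002 -0.0006] rows 2 dyaw -0.001
```

View pics/g5.png

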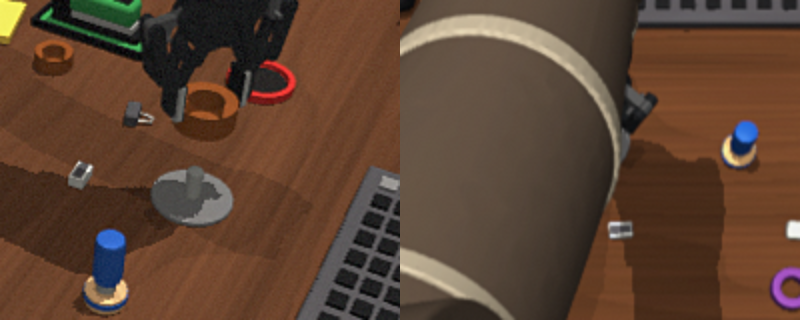

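>>> {"fn": "send_rows", "kwargs": {
  "targets": [
    [[0.045, 0.02, 0, 0.001, 0, 0, 0], [0.045, 0.04, 0, 0.001, 0, 0, 0], [0.045, 0.05, 0, 0.001, 0, 0, 0], [0.045, 0.06, 0, 0.001, 0, 0, 0], [0.045, 0.07, 0, 0.001, 0, 0, 0], [0.045, 0.076, 0, 0.001, 0, 0, 0], [0.045, 0.08, 0, 0.001, 0, 0, 0], [0.045, 0.081, 0, 0.001, 0, 0, 0], [0.045, 0.082, 0, 0.001, 0, 0, 0], [0.045, 0.082, 0, 0.001, 0, 0, 0]]
  ]
}}

```text
time: 13.55
eef_pos: [0.6317, 0.0539, 0.0384]
ee_rot: [-0.702, 1.454, 0.702]
contact_force: [0.4, 0.3, -0.6]
opening: 0.64
```

```bash
python3 mv.py .631 .054 .0375 0.9;python3 - <<'E'
from rig import optics
import cv2,numpy as np
im=optics.read_camera("scene")[200:320,340:490,::-1]
cv2.imwrite("pics/g6.png",cv2.resize(im,None,fx=4,fy=4))
E
```

```text
t 13.55 p [0.6317 0.0539 0.0384] down [ 0.  0. -1.] jawyaw 0.9 q [-0.42  0.7   0.38  1.76 -0.35  0.75  1.04] F [ 0.4  0.3 -0.6] open 54.7
shift [ 0.0009  0.0007 -0.0004] turn [0.     0.0004 0.0003] rows 1 dyaw -0.0
```

View pics/g6.png

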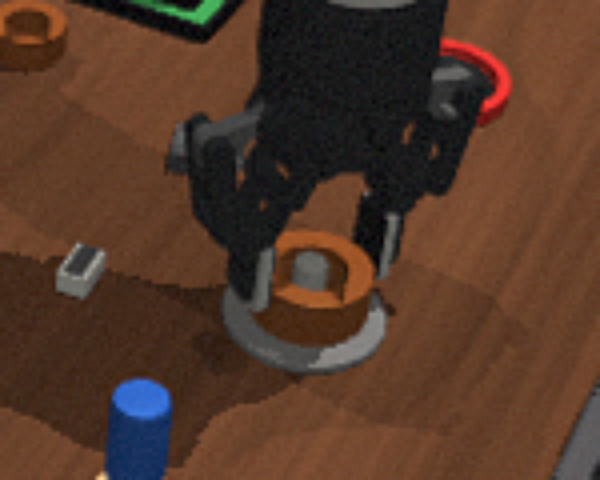

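Tape sits around the post (ring near pixel (310,280) of the crop, post inside it). I release it and lift.

>>> {"fn": "send_rows", "kwargs": {
  "targets": [
    [[0.045, 0.001, 0, 0, 0, 0, 0], [0.065, 0.001, 0, 0, 0, 0, 0], [0.08, 0.001, 0, 0, 0, 0, 0], [0.08, 0.001, 0, 0, 0, 0, 0], [0.08, 0.001, 0, 0, 0, 0, 0], [0.08, -0.03, 0, 0, 0, 0, 0], [0.08, -0.07, 0, 0, 0, 0, 0], [0.08, -0.11, 0, 0, 0, 0, 0], [0.08, -0.11, 0, 0, 0, 0, 0]]
  ]
}}

```text
time: 14.5
eef_pos: [0.6348, 0.0536, 0.154]
ee_rot: [-0.703, 1.445, 0.699]
contact_force: [-0.3, -0.5, 0.7]
opening: 0.935
```

```bash
python3 mv.py .4487 -.2625 .16 0.6
python3 - <<'E'
from rig import optics
import cv2,numpy as np
im=optics.read_camera("scene")[200:320,340:490,::-1]
cv2.imwrite("pics/g7.png",cv2.resize(im,None,fx=4,fy=4))
E
```

```text
t 14.5 p [0.6348 0.0536 0.154 ] down [ 0.009  0.002 -1.   ] jawyaw 0.9 q [-0.47  0.55  0.45  1.7  -0.28  0.95  0.98] F [-0.3 -0.5  0.7] open 79.8
shift [-0.0082 -0.0509 -0.3632] turn [0.2995 0.0078 0.0051] rows 8 dyaw -0.3
```

View pics/g7.png

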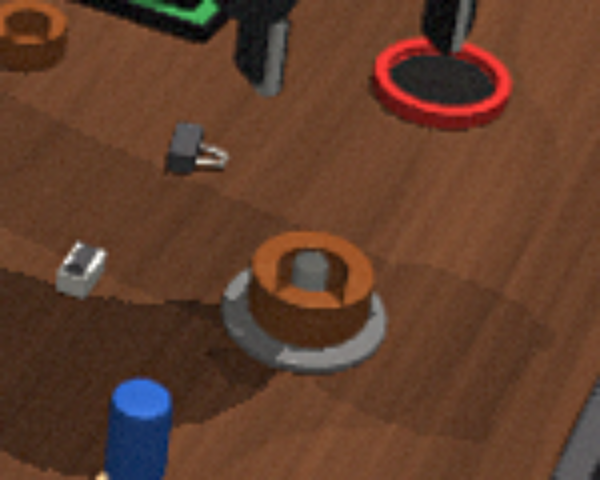

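>>> {"fn": "send_rows", "kwargs": {
  "targets": [
    [[0.08, -0.01, -0.05, -0.363, 0.3, 0, 0], [0.08, -0.01, -0.05, -0.363, 0.3, 0, 0], [0.08, -0.01, -0.05, -0.363, 0.3, 0, 0], [0.08, -0.01, -0.05, -0.363, 0.3, 0, 0], [0.08, -0.01, -0.05, -0.363, 0.3, 0, 0], [0.08, -0.01, -0.05, -0.363, 0.3, 0, 0], [0.08, -0.01, -0.05, -0.363, 0.3, 0, 0], [0.08, -0.01, -0.05, -0.363, 0.3, 0, 0], [0.08, -0.01, -0.05, -0.363, 0.3, 0, 0], [0.08, -0.01, -0.05, -0.363, 0.3, 0, 0], [0.08, -0.01, -0.05, -0.363, 0.3, 0, 0], [0.08, -0.01, -0.05, -0.363, 0.3, 0, 0]]
  ]
}}

```text
time: 15.75
eef_pos: [0.4458, -0.2601, 0.1577]
ee_rot: [-0.471, 1.519, 0.473]
contact_force: [-0.8, 1.2, -0.5]
opening: 0.938
```

```bash
python3 mv.py .4487 -.2625 .051 0.6
```

```text
t 15.75 p [ 0.4458 -0.2601  0.1577] down [-0.001  0.001 -1.   ] jawyaw 0.603 q [-0.04  0.38  0.6   1.99 -0.28  0.85  1.32] F [-0.8  1.2 -0.5] open 80.1
shift [ 0.1067 -0.0037  0.0011] turn [ 0.0026 -0.0002 -0.0008] rows 3 dyaw -0.003
```

>>> {"fn": "send_rows", "kwargs": {
  "targets": [
    [[0.08, 0.0, -0.003, 0.001, 0, 0, 0], [0.08, 0.02, -0.003, 0.001, 0, 0, 0], [0.08, 0.04, -0.003, 0.001, 0, 0, 0], [0.08, 0.06, -0.003, 0.001, 0, 0, 0], [0.08, 0.08, -0.003, 0.001, 0, 0, 0], [0.08, 0.095, -0.003, 0.001, 0, 0, 0], [0.08, 0.106, -0.003, 0.001, 0, 0, 0], [0.08, 0.106, -0.003, 0.001, 0, 0, 0], [0.08, 0.106, -0.003, 0.001, 0, 0, 0], [0.08, 0.106, -0.003, 0.001, 0, 0, 0]]
  ]
}}

```text
time: 16.75
eef_pos: [0.4481, -0.2637, 0.0529]
ee_rot: [-0.471, 1.518, 0.469]
contact_force: [-0.6, 0.0, 0.3]
opening: 0.941
```

```bash
python3 mv.py .4487 -.2625 .051 0.6;python3 - <<'E'
from rig import optics
import cv2,numpy as np
im=optics.read_camera("scene")[280:400,160:310,::-1];t=optics.read_camera("top")[180:300,390:540,::-1]
cv2.imwrite("pics/g8.png",np.hstack([cv2.resize(im,None,fx=2.6,fy=2.6),cv2.resize(t,None,fx=2.6,fy=2.6)]))
E
```

```text
t 16.75 p [ 0.4481 -0.2637  0.0529] down [ 0.001 -0.    -1.   ] jawyaw 0.6 q [ 0.06  0.55  0.49  2.05 -0.43  0.64  1.44] F [-0.6  0.   0.3] open 80.3
shift [0.0019 0.0007 0.0012] turn [0.     0.0007 0.0011] rows 1 dyaw -0.0
```

View pics/g8.png

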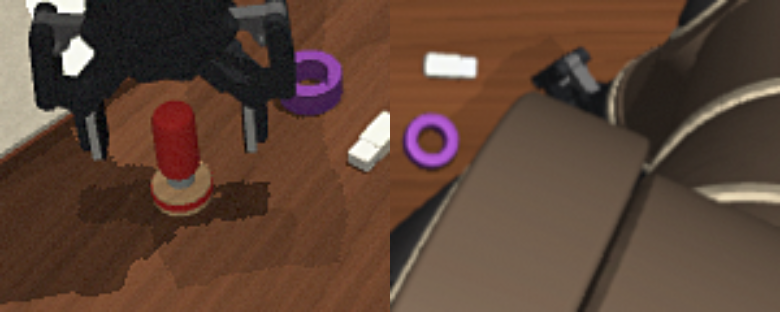

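>>> {"fn": "send_rows", "kwargs": {
  "targets": [
    [[0.05, 0.002, 0, 0, 0, 0, 0], [0.015, 0.002, 0, 0, 0, 0, 0], [0.015, 0.002, 0, 0, 0, 0, 0], [0.015, 0.002, 0, 0, 0, 0, 0], [0.015, 0.002, 0, 0, 0, 0, 0], [0.015, 0.002, 0, 0, 0, 0, 0], [0.015, 0.002, 0, 0, 0, 0, 0], [0.015, 0.002, 0, 0, 0, 0, 0]]
  ],
  "newtons": 35
}}

```text
time: 17.65
eef_pos: [0.4477, -0.2635, 0.0503]
ee_rot: [-0.47, 1.519, 0.47]
contact_force: [-0.6, -0.4, 3.7]
opening: 0.288
```

>>> {"fn": "send_rows", "kwargs": {
  "targets": [
    [[0.015, -0.03, 0, 0, 0, 0, 0], [0.015, -0.07, 0, 0, 0, 0, 0], [0.015, -0.11, 0, 0, 0, 0, 0], [0.015, -0.13, 0, 0, 0, 0, 0], [0.015, -0.13, 0, 0, 0, 0, 0], [0.015, -0.13, 0, 0, 0, 0, 0]]
  ]
}}

```text
time: 18.25
eef_pos: [0.4476, -0.263, 0.1798]
ee_rot: [-0.47, 1.519, 0.471]
contact_force: [0.1, -1.1, -1.0]
opening: 0.283
```

```bash
python3 mv.py .6248 .265 .18 0.6;python3 - <<'E'
from rig import optics
import cv2,numpy as np
im=optics.read_camera("scene")[200:320,160:310,::-1]
cv2.imwrite("pics/g9.png",cv2.resize(im,None,fx=4,fy=4))
E
```

```text
t 18.25 p [ 0.4476 -0.263   0.1798] down [ 0.  0. -1.] jawyaw 0.601 q [-0.06  0.35  0.63  1.97 -0.26  0.9   1.3 ] F [ 0.1 -1.1 -1. ] open 24.2
shift [1.000e-04 3.355e-01 4.446e-01] turn [ 0.0006  0.0005 -0.0001] rows 12 dyaw -0.001
```

View pics/g9.png

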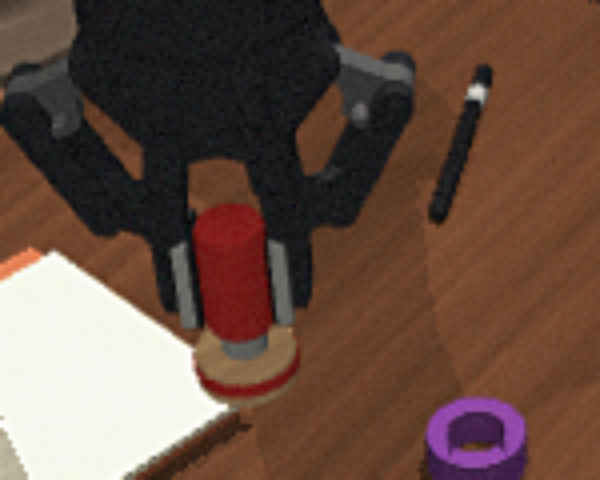

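>>> {"fn": "send_rows", "kwargs": {
  "targets": [
    [[0.015, 0, 0.336, 0.445, 0, 0, 0], [0.015, 0, 0.336, 0.445, 0, 0, 0], [0.015, 0, 0.336, 0.445, 0, 0, 0], [0.015, 0, 0.336, 0.445, 0, 0, 0], [0.015, 0, 0.336, 0.445, 0, 0, 0], [0.015, 0, 0.336, 0.445, 0, 0, 0], [0.015, 0, 0.336, 0.445, 0, 0, 0], [0.015, 0, 0.336, 0.445, 0, 0, 0], [0.015, 0, 0.336, 0.445, 0, 0, 0], [0.015, 0, 0.336, 0.445, 0, 0, 0], [0.015, 0, 0.336, 0.445, 0, 0, 0], [0.015, 0, 0.336, 0.445, 0, 0, 0]]
  ]
}}

```text
time: 19.5
eef_pos: [0.6239, 0.2734, 0.1767]
ee_rot: [-0.474, 1.52, 0.479]
contact_force: [-0.1, -0.3, -0.1]
opening: 0.283
```

```bash
python3 mv.py .6248 .265 .18 0.6
```

```text
t 19.5 p [0.6239 0.2734 0.1767] down [-0.003  0.002 -1.   ] jawyaw 0.609 q [-0.79  0.61  0.48  1.55 -0.31  1.06  0.37] F [-0.1 -0.3 -0.1] open 24.2
shift [-0.0033 -0.0074 -0.0041] turn [ 0.0085 -0.0016 -0.0035] rows 1 dyaw -0.009
```

>>> {"fn": "send_rows", "kwargs": {
  "targets": [
    [[0.015, 0, 0, 0, 0, 0, 0], [0.015, 0, 0, 0, 0, 0, 0], [0.015, 0, 0, 0, 0, 0, 0]]
  ]
}}

```text
time: 19.8
eef_pos: [0.625, 0.2625, 0.1796]
ee_rot: [-0.469, 1.521, 0.467]
contact_force: [0.3, 0.2, -1.5]
opening: 0.286
```

```bash
python3 mv.py .6248 .265 .056 0.6;python3 - <<'E'
from rig import optics
import cv2,numpy as np
im=optics.read_camera("scene")[120:240,370:520,::-1]
cv2.imwrite("pics/g10.png",cv2.resize(im,None,fx=4,fy=4))
E
```

```text
t 19.8 p [0.625  0.2625 0.1796] down [-0.001 -0.001 -1.   ] jawyaw 0.597 q [-0.79  0.6   0.48  1.56 -0.31  1.06  0.37] F [ 0.3  0.2 -1.5] open 24.4
shift [0.1236 0.0023 0.0014] turn [-0.0028 -0.0016  0.0006] rows 3 dyaw 0.003
```

View pics/g10.png

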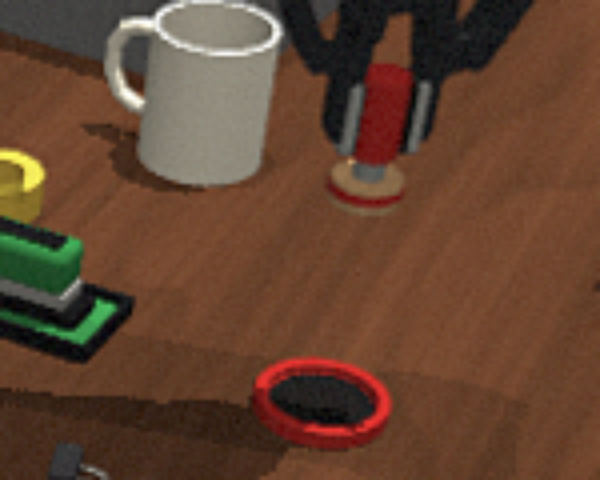

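>>> {"fn": "send_rows", "kwargs": {
  "targets": [
    [[0.015, 0.02, 0.001, 0.001, 0, 0, 0], [0.015, 0.05, 0.001, 0.001, 0, 0, 0], [0.015, 0.08, 0.001, 0.001, 0, 0, 0], [0.015, 0.1, 0.001, 0.001, 0, 0, 0], [0.015, 0.108, 0.001, 0.001, 0, 0, 0], [0.015, 0.113, 0.001, 0.001, 0, 0, 0], [0.015, 0.118, 0.001, 0.001, 0, 0, 0], [0.015, 0.122, 0.001, 0.001, 0, 0, 0], [0.015, 0.1235, 0.001, 0.001, 0, 0, 0], [0.015, 0.1235, 0.001, 0.001, 0, 0, 0], [0.015, 0.1235, 0.001, 0.001, 0, 0, 0]]
  ]
}}

```text
time: 20.95
eef_pos: [0.6256, 0.2666, 0.0571]
ee_rot: [-0.47, 1.519, 0.47]
contact_force: [0.3, 0.5, -1.7]
opening: 0.285
```

```bash
python3 mv.py .6248 .265 .0555 0.6;python3 - <<'E'
from rig import optics
import cv2,numpy as np
im=optics.read_camera("scene")[140:260,370:520,::-1]
cv2.imwrite("pics/g11.png",cv2.resize(im,None,fx=4,fy=4))
E
```

```text
t 20.95 p [0.6256 0.2666 0.0571] down [ 0.001  0.    -1.   ] jawyaw 0.6 q [-0.75  0.74  0.42  1.63 -0.37  0.85  0.42] F [ 0.3  0.5 -1.7] open 24.3
shift [ 0.0016 -0.0009 -0.0016] turn [0.0001 0.0006 0.0001] rows 1 dyaw -0.0
```

View pics/g11.png

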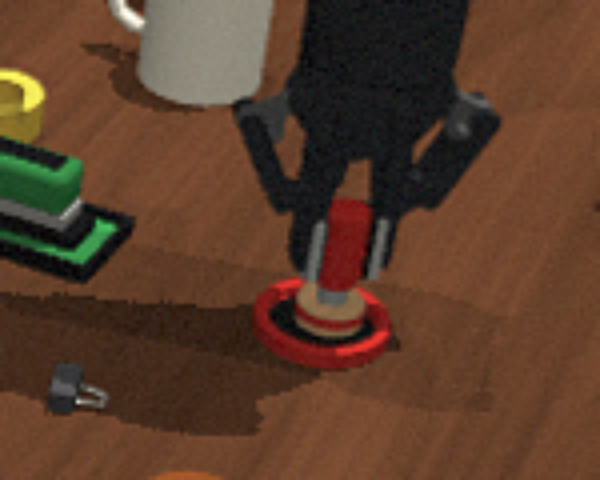

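>>> {"fn": "send_rows", "kwargs": {
  "targets": [
    [[0.015, 0.001, -0.001, -0.002, 0, 0, 0], [0.015, 0.002, -0.001, -0.002, 0, 0, 0], [0.03, 0.002, -0.001, -0.002, 0, 0, 0], [0.05, 0.002, -0.001, -0.002, 0, 0, 0], [0.06, 0.002, -0.001, -0.002, 0, 0, 0], [0.06, 0.002, -0.001, -0.002, 0, 0, 0], [0.06, -0.02, -0.001, -0.002, 0, 0, 0], [0.06, -0.06, -0.001, -0.002, 0, 0, 0], [0.06, -0.1, -0.001, -0.002, 0, 0, 0], [0.06, -0.13, -0.001, -0.002, 0, 0, 0], [0.06, -0.13, -0.001, -0.002, 0, 0, 0]]
  ]
}}

```text
time: 22.1
eef_pos: [0.6268, 0.2651, 0.1919]
ee_rot: [-0.468, 1.511, 0.47]
contact_force: [0.2, -0.4, 0.3]
opening: 0.703
```

```bash
python3 mv.py .617 -.1003 .18 0.6;python3 - <<'E'
from rig import optics
import cv2,numpy as np
im=optics.read_camera("scene")[140:260,370:520,::-1]
cv2.imwrite("pics/g12.png",cv2.resize(im,None,fx=4,fy=4))
E
```

```text
t 22.1 p [0.6268 0.2651 0.1919] down [ 0.007  0.004 -1.   ] jawyaw 0.6 q [-0.79  0.59  0.49  1.55 -0.3   1.07  0.37] F [ 0.2 -0.4  0.3] open 60.0
shift [ 0.0105 -0.2961 -0.2144] turn [-0.0003  0.0081  0.001 ] rows 8 dyaw 0.0
```

View pics/g12.png

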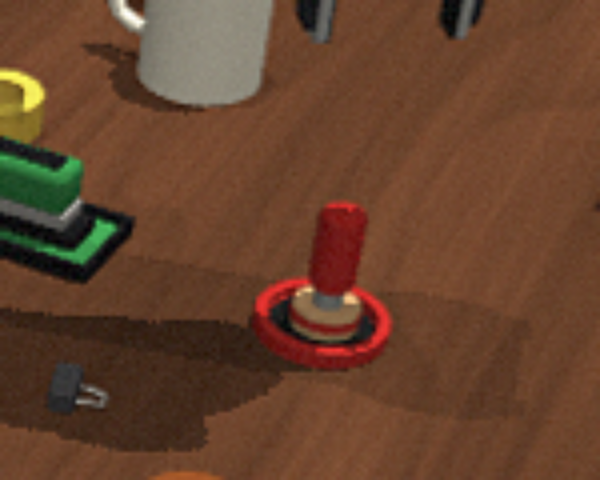

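>>> {"fn": "send_rows", "kwargs": {
  "targets": [
    [[0.08, 0.01, -0.296, -0.215, 0, 0, 0], [0.08, 0.01, -0.296, -0.215, 0, 0, 0], [0.08, 0.01, -0.296, -0.215, 0, 0, 0], [0.08, 0.01, -0.296, -0.215, 0, 0, 0], [0.08, 0.01, -0.296, -0.215, 0, 0, 0], [0.08, 0.01, -0.296, -0.215, 0, 0, 0], [0.08, 0.01, -0.296, -0.215, 0, 0, 0], [0.08, 0.01, -0.296, -0.215, 0, 0, 0], [0.08, 0.01, -0.296, -0.215, 0, 0, 0], [0.08, 0.01, -0.296, -0.215, 0, 0, 0], [0.08, 0.01, -0.296, -0.215, 0, 0, 0], [0.08, 0.01, -0.296, -0.215, 0, 0, 0]]
  ]
}}

```text
time: 23.35
eef_pos: [0.6143, -0.0989, 0.1763]
ee_rot: [-0.472, 1.519, 0.473]
contact_force: [-0.1, -0.6, -0.3]
opening: 0.935
```

```bash
python3 mv.py .617 -.1003 .051 0.6
```

```text
t 23.35 p [ 0.6143 -0.0989  0.1763] down [-0.     0.001 -1.   ] jawyaw 0.603 q [-0.29  0.52  0.53  1.71 -0.3   0.99  0.95] F [-0.1 -0.6 -0.3] open 79.9
shift [ 0.1253 -0.0028  0.0014] turn [ 0.003   0.0001 -0.0008] rows 3 dyaw -0.003
```

>>> {"fn": "send_rows", "kwargs": {
  "targets": [
    [[0.08, 0.0, -0.002, 0.001, 0, 0, 0], [0.08, 0.03, -0.002, 0.001, 0, 0, 0], [0.08, 0.06, -0.002, 0.001, 0, 0, 0], [0.08, 0.09, -0.002, 0.001, 0, 0, 0], [0.08, 0.11, -0.002, 0.001, 0, 0, 0], [0.08, 0.125, -0.002, 0.001, 0, 0, 0], [0.08, 0.125, -0.002, 0.001, 0, 0, 0], [0.08, 0.125, -0.002, 0.001, 0, 0, 0], [0.08, 0.125, -0.002, 0.001, 0, 0, 0]]
  ]
}}

```text
time: 24.25
eef_pos: [0.6169, -0.1023, 0.053]
ee_rot: [-0.47, 1.517, 0.469]
contact_force: [-0.1, -0.2, 0.4]
opening: 0.939
```

```bash
python3 mv.py .617 -.1003 .051 0.6;python3 - <<'E'
from rig import optics
import cv2,numpy as np
im=optics.read_camera("scene")[250:370,300:450,::-1];t=optics.read_camera("top")[100:220,310:460,::-1]
cv2.imwrite("pics/g13.png",np.hstack([cv2.resize(im,None,fx=2.6,fy=2.6),cv2.resize(t,None,fx=2.6,fy=2.6)]))
E
```

```text
t 24.25 p [ 0.6169 -0.1023  0.053 ] down [ 0.002 -0.    -1.   ] jawyaw 0.6 q [-0.23  0.67  0.45  1.79 -0.4   0.77  1.03] F [-0.1 -0.2  0.4] open 80.2
shift [0.002  0.0016 0.0012] turn [0.0001 0.0016 0.0012] rows 1 dyaw -0.0
```

View pics/g13.png

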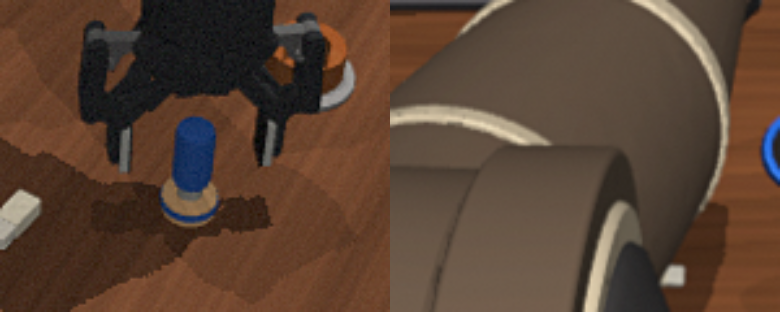

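The blue handle stands midway between the fingers (left half, about (193,160)). I close on it and lift.

>>> {"fn": "send_rows", "kwargs": {
  "targets": [
    [[0.05, 0.002, 0.001, 0, 0, 0, 0], [0.015, 0.002, 0.001, 0, 0, 0, 0], [0.015, 0.002, 0.001, 0, 0, 0, 0], [0.015, 0.002, 0.001, 0, 0, 0, 0], [0.015, 0.002, 0.001, 0, 0, 0, 0], [0.015, 0.002, 0.001, 0, 0, 0, 0], [0.015, 0.002, 0.001, 0, 0, 0, 0], [0.015, 0.002, 0.001, 0, 0, 0, 0]]
  ],
  "newtons": 35
}}

```text
time: 25.15
eef_pos: [0.6155, -0.1014, 0.0497]
ee_rot: [-0.47, 1.519, 0.47]
contact_force: [0.4, -0.1, 1.3]
opening: 0.282
```

>>> {"fn": "send_rows", "kwargs": {
  "targets": [
    [[0.015, -0.03, 0, 0, 0, 0, 0], [0.015, -0.07, 0, 0, 0, 0, 0], [0.015, -0.1, 0, 0, 0, 0, 0], [0.015, -0.1, 0, 0, 0, 0, 0], [0.015, -0.1, 0, 0, 0, 0, 0]]
  ]
}}

```text
time: 25.65
eef_pos: [0.6155, -0.1013, 0.1499]
ee_rot: [-0.47, 1.518, 0.47]
contact_force: [0.6, 0.5, -2.0]
opening: 0.285
```

```bash
python3 mv.py .6353 -.2988 .15 0.6
```

```text
t 25.65 p [ 0.6155 -0.1013  0.1499] down [ 0.001  0.    -1.   ] jawyaw 0.6 q [-0.28  0.55  0.52  1.73 -0.32  0.94  0.97] F [ 0.6  0.5 -2. ] open 24.4
shift [-1.000e-04 -1.742e-01 -9.520e-02] turn [0.0002 0.001  0.0003] rows 4 dyaw -0.0
```

>>> {"fn": "send_rows", "kwargs": {
  "targets": [
    [[0.015, 0, -0.174, -0.095, 0, 0, 0], [0.015, 0, -0.174, -0.095, 0, 0, 0], [0.015, 0, -0.174, -0.095, 0, 0, 0], [0.015, 0, -0.174, -0.095, 0, 0, 0], [0.015, 0, -0.174, -0.095, 0, 0, 0], [0.015, 0, -0.174, -0.095, 0, 0, 0], [0.015, 0, -0.174, -0.095, 0, 0, 0], [0.015, 0, -0.174, -0.095, 0, 0, 0], [0.015, 0, -0.174, -0.095, 0, 0, 0], [0.015, 0, -0.174, -0.095, 0, 0, 0]]
  ]
}}

```text
time: 26.65
eef_pos: [0.6356, -0.2975, 0.1497]
ee_rot: [-0.471, 1.519, 0.471]
contact_force: [0.2, -0.4, -1.2]
opening: 0.28
```

```bash
python3 mv.py .6353 -.2988 .056 0.6
```

```text
t 26.65 p [ 0.6356 -0.2975  0.1497] down [ 0.  0. -1.] jawyaw 0.602 q [ 0.05  0.68  0.51  1.52 -0.36  1.04  1.25] F [ 0.2 -0.4 -1.2] open 23.9
shift [ 0.0937 -0.0009 -0.001 ] turn [ 0.0015  0.0004 -0.0002] rows 2 dyaw -0.002
```

>>> {"fn": "send_rows", "kwargs": {
  "targets": [
    [[0.015, 0.02, -0.001, -0.001, 0, 0, 0], [0.015, 0.05, -0.001, -0.001, 0, 0, 0], [0.015, 0.07, -0.001, -0.001, 0, 0, 0], [0.015, 0.08, -0.001, -0.001, 0, 0, 0], [0.015, 0.087, -0.001, -0.001, 0, 0, 0], [0.015, 0.091, -0.001, -0.001, 0, 0, 0], [0.015, 0.0935, -0.001, -0.001, 0, 0, 0], [0.015, 0.0935, -0.001, -0.001, 0, 0, 0], [0.015, 0.0935, -0.001, -0.001, 0, 0, 0]]
  ]
}}

```text
time: 27.55
eef_pos: [0.6354, -0.3002, 0.0569]
ee_rot: [-0.47, 1.518, 0.469]
contact_force: [-0.3, 0.2, -1.2]
opening: 0.283
```

```bash
python3 mv.py .6353 -.2988 .055 0.6;python3 - <<'E'
from rig import optics
import cv2,numpy as np
im=optics.read_camera("scene")[340:460,250:400,::-1]
cv2.imwrite("pics/g14.png",cv2.resize(im,None,fx=4,fy=4))
E
```

```text
t 27.55 p [ 0.6354 -0.3002  0.0569] down [ 0.001 -0.    -1.   ] jawyaw 0.6 q [ 0.08  0.78  0.46  1.57 -0.41  0.89  1.29] F [-0.3  0.2 -1.2] open 24.2
shift [0.0019 0.0012 0.0008] turn [0.     0.0007 0.0008] rows 1 dyaw -0.0
```

View pics/g14.png

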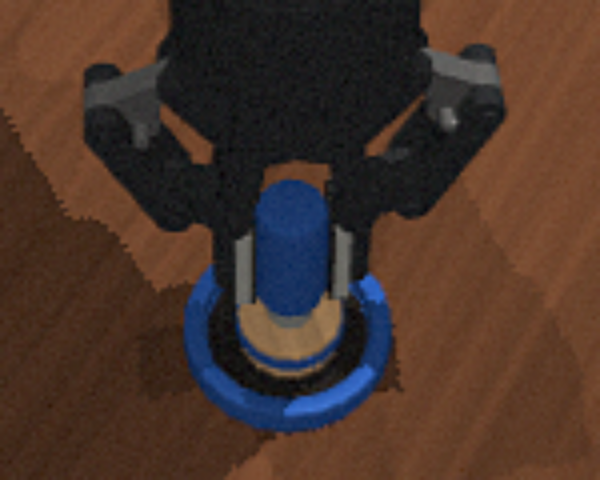

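The blue stamp's foot is centred in its dish, about (290,335). I release it, lift, and move aside for the final check.

>>> {"fn": "send_rows", "kwargs": {
  "targets": [
    [[0.015, 0.001, 0, 0, 0, 0, 0], [0.015, 0.002, 0, 0, 0, 0, 0], [0.03, 0.002, 0, 0, 0, 0, 0], [0.05, 0.002, 0, 0, 0, 0, 0], [0.06, 0.002, 0, 0, 0, 0, 0], [0.06, 0.002, 0, 0, 0, 0, 0], [0.06, -0.02, 0, 0, 0, 0, 0], [0.06, -0.06, 0, 0, 0, 0, 0], [0.06, -0.1, 0, 0, 0, 0, 0], [0.06, -0.15, 0, 0, 0, 0, 0], [0.06, -0.19, 0, 0, 0, 0, 0], [0.06, -0.19, 0, 0, 0, 0, 0]]
  ]
}}

```text
time: 28.8
eef_pos: [0.6372, -0.302, 0.2534]
ee_rot: [-0.475, 1.511, 0.464]
contact_force: [0.6, -1.3, 0.3]
opening: 0.703
```

```bash
python3 mv.py .36 -.42 .3 0.6
```

```text
t 28.8 p [ 0.6372 -0.302   0.2534] down [ 0.01  -0.004 -1.   ] jawyaw 0.6 q [ 0.03  0.59  0.55  1.41 -0.32  1.22  1.21] F [ 0.6 -1.3  0.3] open 60.1
shift [-0.0488  0.0586 -0.2951] turn [-0.0003  0.0059  0.009 ] rows 7 dyaw 0.0
```

>>> {"fn": "send_rows", "kwargs": {
  "targets": [
    [[0.06, -0.05, 0.06, -0.295, 0, 0, 0], [0.06, -0.05, 0.06, -0.295, 0, 0, 0], [0.06, -0.05, 0.06, -0.295, 0, 0, 0], [0.06, -0.05, 0.06, -0.295, 0, 0, 0], [0.06, -0.05, 0.06, -0.295, 0, 0, 0], [0.06, -0.05, 0.06, -0.295, 0, 0, 0], [0.06, -0.05, 0.06, -0.295, 0, 0, 0], [0.06, -0.05, 0.06, -0.295, 0, 0, 0], [0.06, -0.05, 0.06, -0.295, 0, 0, 0], [0.06, -0.05, 0.06, -0.295, 0, 0, 0], [0.06, -0.05, 0.06, -0.295, 0, 0, 0], [0.06, -0.05, 0.06, -0.295, 0, 0, 0]]
  ]
}}

```text
time: 30.0
eef_pos: [0.3585, -0.4165, 0.2957]
ee_rot: [-0.471, 1.52, 0.472]
contact_force: [-0.1, -0.2, -0.1]
opening: 0.704
```

Run:
```python
from rig import optics
import cv2,numpy as np
s=optics.read_camera("scene")[:,:,::-1];t=optics.read_camera("top")[:,:,::-1]
cv2.imwrite("pics/f_t.png",t)
z=lambda a:cv2.resize(a,(400,300),interpolation=cv2.INTER_CUBIC)
cv2.imwrite("pics/f_z.png",np.vstack([np.hstack([z(s[160:220,330:410]),z(s[240:300,375:455])]),np.hstack([z(s[180:240,410:490]),z(s[380:455,272:372])])]))
for n in["stapler_mid","tape_mid","red_stamp_mid","blue_stamp_mid"]:
  for c in("top","scene"):
    print(n,c,[(round(d["score"],2),[round(float(v),3) for v in d["xyz"]]) for d in optics.spot_in(n,c)])
```

```text
stapler_mid top [(0.69, [0.427, 0.268, 0.044])]
stapler_mid scene [(0.64, [0.43, 0.258, 0.028])]
tape_mid top [(0.91, [0.38, 0.363, 0.027]), (0.76, [0.294, 0.333, 0.024]), (0.65, [0.631, 0.057, 0.029]), (0.62, [0.464, -0.15, 0.02]), (0.52, [0.417, 0.182, 0.018])]
tape_mid scene [(0.86, [0.466, -0.156, 0.016]), (0.75, [0.415, 0.178, 0.014]), (0.7, [0.634, 0.039, 0.028]), (0.58, [0.293, 0.321, 0.02]), (0.55, [0.386, 0.364, 0.025])]
red_stamp_mid top [(0.81, [0.619, 0.257, 0.043])]
red_stamp_mid scene [(0.64, [0.629, 0.253, 0.038])]
blue_stamp_mid top [(0.8, [0.624, -0.294, 0.046])]
blue_stamp_mid scene [(0.66, [0.637, -0.308, 0.047])]
```

View pics/f_t.png

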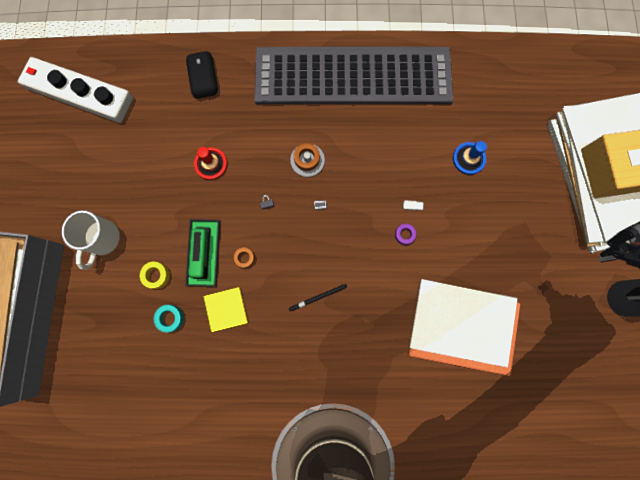

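View pics/f_z.png

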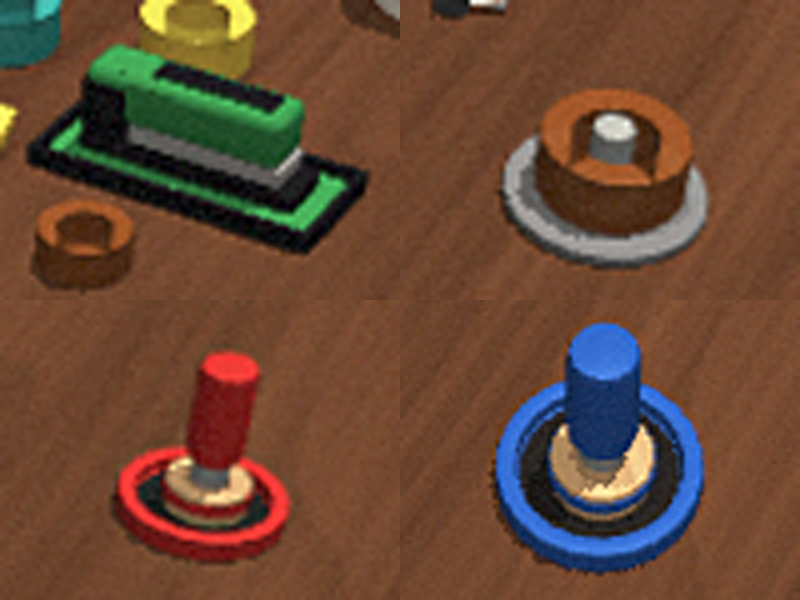

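```bash
python3 -c "
from rig import job,get_obs
print(get_obs()['contact_force'],job.sign_off())"
```

```text
the job is handed in; nothing more can be done
[0.01273277 0.12655603 0.35256085] None
```

All four things are back in their holders and released. I placed them in the order asked: stapler, tape roll (the larger amber one), red stamp, blue stamp. The robot clock stood at about 30 s of the 104 s limit when I handed in.

- **Final pictures:** the stapler lies lengthwise inside its tray and the tape lies flat on the grey base with the post through its hole. Both stamps stand upright inside the dish of their own colour, clear of the rims.
- **Arm at hand-in:** it was parked well away from the holders, at about 0.3 m height, with a contact force of about 0.4 N.
- **Small disagreements:** the networks' final positions differ from the holder centres by up to about 15 mm. I put that down to them reporting the visible surface instead of the object's middle, and relied on the pictures.
- **Force during a grasp:** 13 N registered while closing on the tape and 6 N on the stapler. Both are well under the limits, and nothing visibly shifted.

No check failed. The sign-off itself gives no verdict.

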